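Slide the pan that fits into the fork under the draw-off spout

TASK

Under the spout of the draw-off pipes stands a low metal fork that holds a pan in place. Of the three steel pans pick the one that fits this fork snugly, slide it along the bench, without lifting or tipping it, through the mouth until it is fully home against the fork's back wall, and let go. Leave the other two pans, the bottle, the dish and the spatula where they are.

Things in the scene. Friction and masses are not known exactly. Their poses are not given: they have to be found in the camera images.
- pan_56: Loose round open stainless pan, 56 mm outside diameter, 55 mm high, about 0.2 to 0.45 kg; origin: centre of the underside, z up. One handle along its -x: flat dark bar, 14 mm wide (y), 8 mm thick, rising outward at 42 deg from the wall near the rim to a free end 80 mm from the axis, 92 mm up. The three pans differ only in diameter: 56, 64, 72 mm.
- pan_64: Loose round open stainless pan, 64 mm outside diameter, 55 mm high, about 0.2 to 0.45 kg; origin: centre of the underside, z up. One handle along its -x: flat dark bar, 14 mm wide (y), 8 mm thick, rising outward at 42 deg from the wall near the rim to a free end 84 mm from the axis, 92 mm up. The three pans differ only in diameter: 56, 64, 72 mm.
- pan_72: Loose round open stainless pan, 72 mm outside diameter, 55 mm high, about 0.2 to 0.45 kg; origin: centre of the underside, z up. One handle along its -x: flat dark bar, 14 mm wide (y), 8 mm thick, rising outward at 42 deg from the wall near the rim to a free end 88 mm from the axis, 92 mm up. The three pans differ only in diameter: 56, 64, 72 mm.
- pan_56_grip (a point): Point on the handle of the 56 mm pan where to grip it across its 14 mm width: at (-71, 0, 81) mm in the pan's frame, above the rims of all pans.
- pan_64_grip (a point): Point on the handle of the 64 mm pan where to grip it across its 14 mm width: at (-75, 0, 81) mm in the pan's frame, above the rims of all pans.
- pan_72_grip (a point): Point on the handle of the 72 mm pan where to grip it across its 14 mm width: at (-79, 0, 81) mm in the pan's frame, above the rims of all pans.
- fork_64: Fixed fork for the 64 mm pan, under the spout or standing spare farther out. Origin: on the bench, centre of the 64 mm pan when fully home. +y points out of the mouth; the pan slides in along -y until it meets the flat back wall (inner face y=-32 mm). Side walls 67 mm apart inside, 10 thick, 14 high, straight to y=40 mm, then lips flare 16 mm a side to y=75 mm.
- fork_72: Fixed fork for the 72 mm pan, under the spout or standing spare farther out. Origin: on the bench, centre of the 72 mm pan when fully home. +y points out of the mouth; the pan slides in along -y until it meets the flat back wall (inner face y=-36 mm). Side walls 75 mm apart inside, 10 thick, 14 high, straight to y=40 mm, then lips flare 16 mm a side to y=75 mm.
- spout_tip (a point): Lower end of the vertical spout (16 mm diameter), 105 mm above the bench, within 5 mm of straight above the home point of the fork in use. The fork under it is the one to fill; which of the two forks that is changes. A pan's handle then lies on the robot's side and passes over the low side wall.
- near_pipe (a point): Middle of the nearer of two level steel pipes (26 mm diameter, undersides 172 mm up), 52 mm to the robot's side of the spout; the other is 30 mm beyond the spout. They run along y (within 0.1 rad), 147 mm either way of the spout. An upright gripper does not fit over the handle of a pan that is home: lean the tool's back 25 to 40 deg towards the robot.
- post_top (a point): Top centre of the fixed white post that carries the pipes, 210 mm up, 170 mm to the -y side of the spout; 45 mm square, with a head 130 mm wide (x) and 50 mm deep, and a foot plate 140 x 70 mm, 12 mm thick.
- tincture_bottle: Bystander: capped amber bottle, 60 mm diameter, 130 mm high, standing on the far side. Origin: centre of the underside.
- dish: Bystander: white ceramic bowl, 84 mm across, 32 mm high, on the robot's side. Origin: centre of the underside.
- spatula: Bystander: spatula with white handle, 190 mm long, lying along its x, on the robot's side of the fork. Origin: underside near its middle.
Mind the look-alikes: they are no part of the job. Leave any blue or green look-alike of the pan_64 alone. Leave any blue look-alike of the pan_72 alone.

How it is judged:
By the outcome, as a careful person would: the job done as asked, in the order asked, and still so for the second after the job is handed in, with the robot touching nothing.
It also fails if it takes over 58 s, if anything falls off the work surface, if the arm or the gripper's body presses on something with over 40 N, if the wrist force passes 120 N, or if a joint passes its speed limit or range.

ROBOT

A 7-joint arm with a two-finger parallel gripper is mounted at the origin on the work surface. World frame = base frame: x ahead of the robot, y to its left, z up, the work surface at z = 0. Lengths are in m, angles in rad, forces in N, time in s.
With the tool pointing down it reaches from about 0.425 to 0.825 m from the base axis. Payload 3.6 kg.
Tool frame: the origin (TCP) lies midway between the tips of the shut fingers; the grasp point (between the pads) lies 19 mm behind it (robot.grasp_offset is the distance from the TCP to the grasp point, in m); z points along the fingers, y is the line along which they close (so a half turn about z gives the same grasp; the last joint's range is limited). The gripper opens to 93 mm and grips with 3 to 60 N. Pads are 15 mm wide; open, the fingers measure 128 mm over their backs; the gripper's body (75 mm by 188 mm) begins 65 mm behind the grasp point.
Start: joints at [-1.252, 0.615, -0.013, 1.423, 0.008, 1.103, -0.04], TCP at [0.22, 0.612, 0.219] pointing down, gripper open.
Joint ranges: [-3.12, 3.12], [-0.3, 2.06], [-1.34, 1.32], [0.26, 2.42], [-1.36, 4.5], [0.01, 1.98], [-2.84, 2.84]. Speed limits (rad/s): [2.79, 2.79, 3.14, 3.14, 3.14, 3.14, 3.14].

INTERFACE

Orientations are given as a unit quaternion [x, y, z, w].
In Python, from cell import robot gives the robot as it stands. The module is installed in compiled form; this text tells all that it offers.
- The arm moves only by the shell command python3 -m crank 'ROWS' [FORCE]. ROWS is JSON, a list of rows, each an object with "linear": the shift along the tool's x, y, z in units of 100 cm (1.0 is 100 cm), a list of three; "turn": the turn, a rotation vector about the tool's x, y, z in units of pi/4 rad (1.0 is pi/4 rad), a list of three; "claw": the opening, from 0 (shut) to 1 (fully open). A call has 1 to 12 rows; each row is the pose to reach, as a shift and turn from the pose commanded when the call began, along the tool's axes at that moment; what a row does not reach only later rows make up. A row lasts 1/10 s, in which the tool goes at most 50 mm and 8.59 degrees, less where a joint would pass 70% of its speed; a pose out of reach is approached as far as the arm can. A call with a number of a shift or a turn outside -1 to 1 is refused whole. A call with a gripper value outside its range is refused whole. The fingers move at their own pace and stop on an object; FORCE is the grip in N (left out, the last holds). Time passes only in rows, so rows that repeat a pose let the fingers close. It gives the time, the measured TCP pose, the force, the opening and the grip force at its end, in the units of the state.
- robot.sense(): the state, without advancing time (a new reading comes with each control period).
- robot.get_image(name): name is "side" or "top"; returns a dict with "img" (420x560x3 uint8, red, green, blue), "fovy" (degrees; the focal length in pixels is half the picture's height over the tangent of half this angle, whatever the lens; pixels are square), "cx", "cy" (the principal point, pixels), "position" and "rotation" of the camera in the world. Camera axes: x right, y down, z forward; pixel columns grow to the right and rows downward; lengths in m; the calibration is good to about 2 mm. A picture is of the moment at which its call begins. There is no depth.
- robot.finish_job(): hands the job in; it is judged then, once.
Trained networks look in the newest picture that a camera, given by its name, has taken for a name from the list of things; names that differ only in an ending like _2 or _b are one class to them, and where a whole thing is asked for, a point or a joint stands for the part that bears it (a point fixed in the world has none). Each returns a list of dicts, best first, with "confidence" (0 to 1); they miss things now and then, are a little off and sometimes report something else, mostly with a low value. They report only what shows in the picture. A call takes as long as a camera call. They do not tell look-alikes from the thing itself.
- robot.masks_of(target, camera): "region" (420x560 bool, what is visible of it) and "centre" ([column, row] in pixels, amid what is visible of it).
The state is a dict: "clock": time; "joints": joint angles; "joint_vel": joint speeds; "tau": joint torques, N m; "position": TCP position; "tool_rot": TCP orientation; "ft_force": force on the tool from outside, world axes, zero at the start; "moment": the same for the moment, N m; "grip_width": finger opening in m; "grip_force": force on a finger pad.
Only numpy, scipy, OpenCV 4.12 (cv2) and the standard library are available. Lean on these libraries where they do the work, as an engineer would, in place of code of your own. Each camera call takes 0.05 s, during which the arm holds its last target. There are 200 camera calls.

## Working session

There is one attempt and no reset: what is moved stays moved. The work goes in short steps, Python scripts to look and compute and a shell command to move; the robot and the scene stay as the last step left them, time stands still between calls to the robot, and variables do not carry over. Pictures are saved under pics/ and viewed, at most 10 in all, crops included, and the job is handed in when it is done.

```bash
mkdir -p pics; cat > h.py <<'E'
import numpy as np, cv2
from cell import robot
from scipy.spatial.transform import Rotation as R
def cam(n):
    d=robot.get_image(n); d['f']=d['img'].shape[0]/2/np.tan(np.radians(d['fovy'])/2); d['rotation']=np.array(d['rotation']); 
    if d['rotation'].shape!=(3,3): d['rotation']=R.from_quat(d['rotation']).as_matrix()
    return d
def ray(d,p):
    v=d['rotation']@np.array([(p[0]-d['cx'])/d['f'],(p[1]-d['cy'])/d['f'],1]); return np.array(d['position']),v/np.linalg.norm(v)
def onz(d,p,z):
    o,v=ray(d,p); return o+v*(z-o[2])/v[2]
def proj(d,X):
    c=d['rotation'].T@(np.array(X)-d['position']); return np.array([d['cx']+d['f']*c[0]/c[2],d['cy']+d['f']*c[1]/c[2]])
def tri(d1,p1,d2,p2):
    o1,a=ray(d1,p1);o2,b=ray(d2,p2)
    s=np.linalg.lstsq(np.c_[a,-b],o2-o1,rcond=None)[0]; x=o1+a*s[0];y=o2+b*s[1]
    return (x+y)/2,np.linalg.norm(x-y)
E
python3 - <<'E'
from h import *
for n in ('side','top'):
    d=cam(n); cv2.imwrite(f'pics/{n}0.png',d['img'][:,:,::-1])
    print(n,d['fovy'],d['cx'],d['cy'],d['position'],d['rotation'].round(3).tolist())
    for t in ['pan_56','pan_64','pan_72','pan_56_grip','pan_64_grip','pan_72_grip','fork_64','fork_72','spout_tip','near_pipe','post_top','tincture_bottle','dish','spatula']:
        print(t,[(np.round(m['centre'],1).tolist(),round(float(m['confidence']),2),int(m['region'].sum())) for m in robot.masks_of(t,n)])
print(robot.sense(),robot.grasp_offset)
E
```

```text
side 47.00197617353123 281.87105635196417 209.84197183301836 [0.15464224 1.27782772 1.10026059] [[-0.953, -0.168, 0.253], [-0.304, 0.57, -0.763], [-0.016, -0.804, -0.594]]
pan_56 [([259.0, 296.2], 0.92, 688), ([292.9, 235.3], 0.89, 341), ([339.3, 269.5], 0.73, 147), ([280.5, 262.1], 0.68, 555), ([201.9, 338.1], 0.58, 899), ([329.2, 311.1], 0.56, 587)]
pan_64 [([259.0, 296.2], 0.92, 688), ([292.9, 235.3], 0.89, 341), ([339.3, 269.5], 0.73, 147), ([280.5, 262.1], 0.68, 555), ([201.9, 338.1], 0.58, 899), ([329.2, 311.1], 0.56, 587)]
pan_72 [([259.0, 296.2], 0.92, 688), ([292.9, 235.3], 0.89, 341), ([339.3, 269.5], 0.73, 147), ([280.5, 262.1], 0.68, 555), ([201.9, 338.1], 0.58, 899), ([329.2, 311.1], 0.56, 587)]
pan_56_grip [([295.2, 234.5], 0.64, 361)]
pan_64_grip [([282.1, 263.2], 0.68, 523), ([329.2, 308.0], 0.63, 559), ([336.6, 268.9], 0.52, 162)]
pan_72_grip [([262.1, 299.6], 0.73, 634), ([204.8, 340.8], 0.68, 943)]
fork_64 [([285.2, 186.5], 0.69, 373), ([215.2, 226.3], 0.63, 419)]
fork_72 [([285.2, 186.5], 0.69, 373), ([215.2, 226.3], 0.63, 419)]
spout_tip [([290.9, 147.7], 0.56, 1
[... 1636 characters left out ...]
ints': array([-1.25153078,  0.61490849, -0.0126036 ,  1.42340327,  0.00811609,
        1.1033959 , -0.04040535]), 'joint_vel': array([-0.00024931, -0.00044642, -0.00077314, -0.0014711 , -0.00175575,
       -0.00066903,  0.00135424]), 'tau': array([ 3.09949928e-04, -4.58817530e+01,  2.08954629e-01, -1.66029918e+01,
       -6.10680110e-02,  1.31763142e-02,  3.86383533e-05]), 'position': array([0.22026586, 0.61150972, 0.21863361]), 'tool_rot': array([ 1.71999633e-01,  9.85097013e-01, -3.01644136e-05, -1.68123873e-05]), 'ft_force': array([-0.2202531 , -0.87314569,  0.7675752 ]), 'moment': array([-0.00547416, -0.00075131,  0.0037383 ]), 'grip_force': 0.0, 'grip_width': 0.09274336787543835} 0.0188
```

```bash
python3 - <<'E'
import cv2
a=cv2.imread('pics/side0.png')[100:390,130:430]; cv2.imwrite('pics/side0c.png',cv2.resize(a,None,fx=2.06,fy=2.06,interpolation=3))
a=cv2.imread('pics/top0.png')[120:340,100:480]; cv2.imwrite('pics/top0c.png',cv2.resize(a,None,fx=2.1,fy=2.1,interpolation=3))
E
```

```text
(no output)
```

View pics/side0c.png

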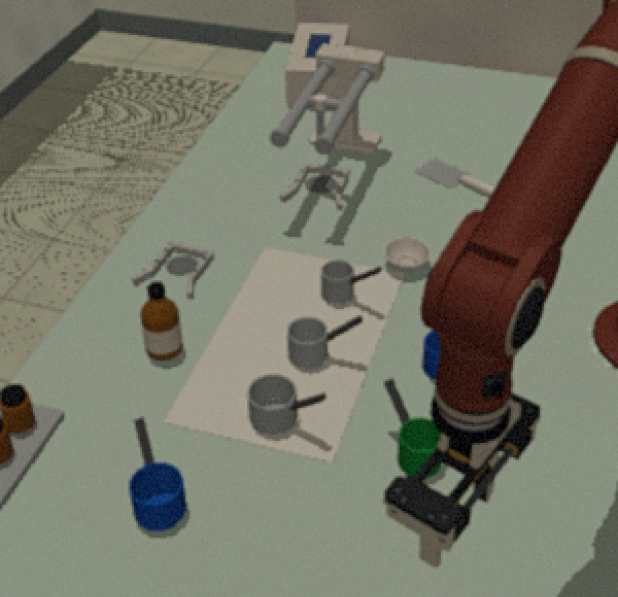

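View pics/top0c.png

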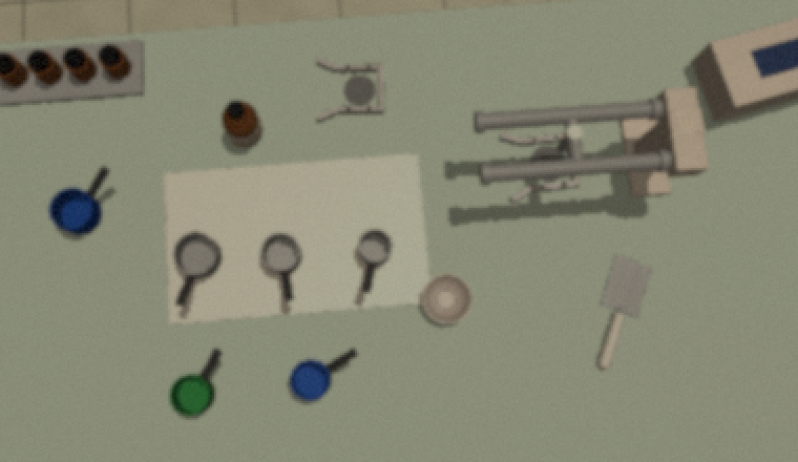

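```bash
cat >> h.py <<'E'
def forkpolys(s,x,y,yaw,bt=.010):
    w=s/2+.0015; b=s/2; h=.014; t=.010; out=[]
    c,sn=np.cos(yaw),np.sin(yaw)
    def prism(q):
        q=np.array(q); P=np.c_[x+c*q[:,0]-sn*q[:,1],y+sn*q[:,0]+c*q[:,1]]
        return np.vstack([np.c_[P,np.zeros(4)],np.c_[P,np.full(4,h)]])
    out.append(prism([(-w-t,-b-bt),(w+t,-b-bt),(w+t,-b),(-w-t,-b)]))
    for g in (1,-1):
        out.append(prism([(g*w,-b),(g*(w+t),-b),(g*(w+t),.04),(g*w,.04)]))
        out.append(prism([(g*w,.04),(g*(w+t),.04),(g*(w+t+.016),.075),(g*(w+.016),.075)]))
    return out
def render(d,polys,S=4):
    m=np.zeros((420*S,560*S),np.uint8)
    for P in polys:
        q=np.array([proj(d,p) for p in P])
        q=np.round((q+.5)*S).astype(np.int32)
        cv2.fillConvexPoly(m,cv2.convexHull(q),255)
    return cv2.resize(m,(560,420),interpolation=cv2.INTER_AREA)/255.
E
python3 - <<'E'
from h import *
from scipy.optimize import minimize
D={};M={}
for n in('side','top'):
    D[n]=cam(n); M[n]=robot.masks_of('fork_64',n)
    print([(m['centre'],round(m['confidence'],2)) for m in M[n]])
pick=lambda n,c:min(M[n],key=lambda m:np.hypot(*(np.array(m['centre'])-c)))['region']
for name,cs,ct in (('spout',(285,186),(357,197)),('spare',(215,226),(273,162))):
    rs,rt=pick('side',cs),pick('top',ct)
    x0=onz(D['side'],cs,.007); xt=onz(D['top'],ct,.007); print(name,x0,xt)
    for s in(.064,.072):
        best=None
        for yaw in(-.25,0,.25):
            def cost(p):
                c=0
                for n,r in(('side',rs),('top',rt)):
                    # spout fork in top view is partly hidden: count only the mask misses there half
                    q=render(D[n],forkpolys(s,*p)); 
                    i=np.minimum(q,r).sum();u=np.maximum(q,r).sum(); c+=1-i/u
                return c
            r=minimize(cost,[*((x0+xt)/2)[:2],yaw],method='Nelder-Mead',options=dict(initial_simplex=[[*((x0+xt)/2)[:2]+np.array(o),yaw+a] for o,a in(((0,-.01),0),((.02,0),0),((0,.02),0),((0,0),.2))]))
            if best is None or r.fun<best.fun: best=r
        print(name,s,best.fun.round(3),best.x.round(4))
# crops
rows=[]
for n,cs in(('side',[(285,182),(215,226)]),('top',[(375,190),(273,162)])):
    rows.append(np.hstack([cv2.resize(D[n]['img'][y-25:y+25,x-33:x+33,::-1],(396,300),interpolation=2) for x,y in cs]))
cv2.imwrite('pics/forks.png',np.vstack(rows))
E
```

```text
[([214.7, 228.3], 0.81), ([286.6, 184.9], 0.61), ([283.2, 264.8], 0.27)]
[([271.9, 161.5], 0.69), ([359.9, 193.6], 0.54)]
spout [ 0.65813029 -0.28539913  0.007     ] [ 0.64752242 -0.25769798  0.007     ]
spout 0.064 1.281 [ 0.6478 -0.2765  0.0447]
spout 0.072 1.268 [ 0.647  -0.2712  0.0526]
spare [0.82504374 0.03807894 0.007     ] [0.80541145 0.03535258 0.007     ]
spare 0.064 1.095 [ 0.8087  0.0431 -0.0831]
spare 0.072 1.163 [ 0.8122  0.0461 -0.0743]
```

View pics/forks.png

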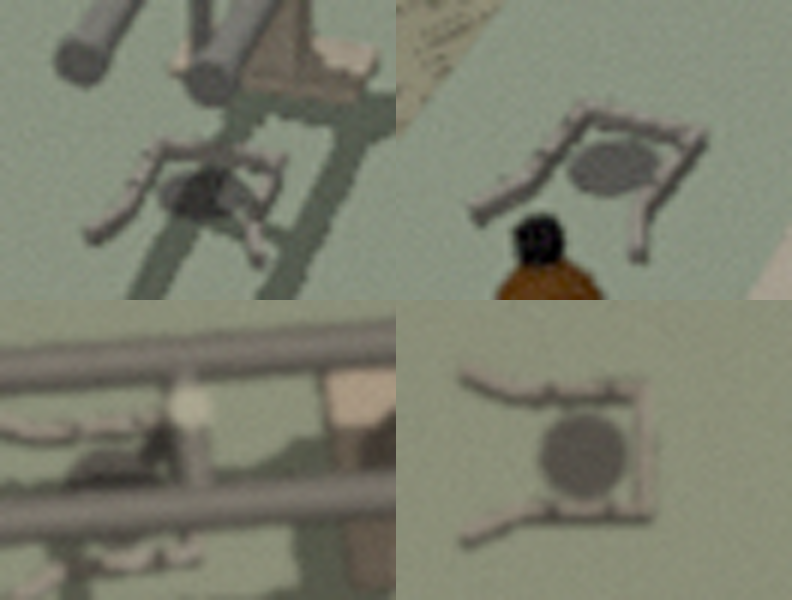

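```bash
cat > fit.py <<'E'
from h import *
from scipy.optimize import minimize
D={n:cam(n) for n in('side','top')}
G={}
for n in D:
    im=D[n]['img'].astype(np.float32); G[n]=cv2.GaussianBlur((im[:,:,0]-im[:,:,1])/(im.sum(2)/3+20),(0,0),.6)
def win(x,y,ex):
    W=np.zeros((420,560),np.uint8); W[y-25:y+25,x-33:x+33]=1
    for e in ex: cv2.fillPoly(W,[np.round(np.array(e)/6+(x-33,y-25)).astype(np.int32)],0)
    return W
Z={'spout':{'side':win(285,182,[[(0,0),(396,0),(396,115),(0,115)]]),
   'top':win(375,190,[[(0,0),(396,0),(396,385),(150,400),(0,408)],[(0,482),(396,460),(396,528),(0,545)],[(140,0),(230,0),(230,600),(195,600),(195,470),(140,470)],[(210,0),(396,0),(396,600),(210,600)]])},
 'spare':{'side':win(215,226,[[(100,200),(190,200),(210,300),(90,300)],[(350,240),(396,160),(396,300),(340,300)],[(0,0),(150,0),(0,150)]]),'top':win(273,162,[])}}
Z['spout']['top'][:]=Z['spout']['top']
for name,x0 in(('spout',(.650,-.271,.06)),('spare',(.81,.045,-.07))):
    for s in(.064,.072):
        def sc(p,ret=False):
            o=[]
            for n in D:
                w=Z[name][n].astype(np.float32).copy()
                c=proj(D[n],[x0[0],x0[1],0]); cv2.circle(w,tuple(int(v) for v in np.round(c)),7,0,-1)
                q=cv2.GaussianBlur(render(D[n],forkpolys(s,*p)),(0,0),.8); k=w>0
                o.append(np.corrcoef(q[k],G[n][k])[0,1])
            return o if ret else -sum(o)
        best=None
        for dx in(-.008,0,.008):
          for dy in(-.01,0.0,.01):
            b=np.array(x0)+[dx,dy,0]
            r=minimize(sc,b,method='Nelder-Mead',options=dict(initial_simplex=[b,b+[.008,0,0],b+[0,.008,0],b+[0,0,.1]],maxiter=60))
            if best is None or r.fun<best.fun:best=r
        print(name,s,best.x.round(4),np.round(sc(best.x,1),3))
for n in D: print(n,G[n][Z['spout'][n]>0].mean())
E
python3 fit.py
python3 - <<'E'
from h import *
d=cam('top')
for nm,o,a,b in(('spout',(342,165-50),(125,427),(125,557)),('spare',(240,137-50),(590-396,393),(590-396,510))):
    A,B=[onz(d,np.array(p)/6+o,.014) for p in(a,b)]; print(nm,A.round(4),B.round(4),np.linalg.norm(A-B))
E
```

```text
spout 0.064 [ 0.642 -0.281  0.06 ] [0.51  nan]
spout 0.072 [ 0.642 -0.281  0.06 ] [0.477   nan]
spare 0.064 [ 0.8105  0.0435 -0.0616] [0.894 0.924]
spare 0.072 [ 0.8112  0.0482 -0.0636] [0.857 0.83 ]
side -0.047559053
top nan
spout [ 0.6844 -0.2822  0.014 ] [ 0.6043 -0.272   0.014 ] 0.08076572509116367
spare [0.8399 0.035  0.014 ] [0.7649 0.0411 0.014 ] 0.07527477698736768
  avg = a.mean(axis, **keepdims_kw)
  ret = um.true_divide(
  c = cov(x, y, rowvar, dtype=dtype)
  c *= np.true_divide(1, fact)
  c *= np.true_divide(1, fact)
fit.py:32: RuntimeWarning: Mean of empty slice.
  for n in D: print(n,G[n][Z['spout'][n]>0].mean())
  ret = ret.dtype.type(ret / rcount)
```

```bash
sed -i "s/'top':win(375,190,\[\[.*\]\])},/'top':win(375,190,[[(0,0),(396,0),(396,85),(150,100),(0,108)],[(0,182),(396,160),(396,228),(0,245)],[(140,0),(230,0),(230,185),(140,185)],[(300,0),(396,0),(396,300),(300,300)]])},/; s/,(0,115)\]\]/,(0,115)],[(180,0),(396,0),(396,125),(180,125)]]/" fit.py
cat >> fit.py <<'E'
# overlay of the spout fit
out=[]
P={.064:None,.072:None}
E
sed -i "s/^        print(name,s,best/        F[name,s]=best.x\n        print(name,s,best/; s/^G={}/G={};F={}/" fit.py
cat >> fit.py <<'E'
rows=[]
for n,(x,y) in(('side',(285,182)),('top',(375,190))):
    r=[]
    for s in(.064,.072):
        im=cv2.resize(D[n]['img'][y-25:y+25,x-33:x+33,::-1],(396,300),interpolation=2)
        for Q in forkpolys(s,*F['spout',s]):
            q=np.array([proj(D[n],p) for p in Q[4:]]); q=((q+.5-(x-33,y-25))*6).astype(np.int32)
            cv2.polylines(im,[q],True,(0,0,255),1)
        r.append(im)
    rows.append(np.hstack(r))
cv2.imwrite('pics/fit.png',np.vstack(rows))
E
python3 fit.py
```

```text
spout 0.064 [ 0.6494 -0.2797  0.0469] [0.822 0.841]
spout 0.072 [ 0.6497 -0.2742  0.0355] [0.865 0.897]
spare 0.064 [ 0.8108  0.043  -0.0558] [0.896 0.92 ]
spare 0.072 [ 0.8112  0.0482 -0.0634] [0.854 0.839]
side -0.047286496
top -0.0025147093
```

View pics/fit.png

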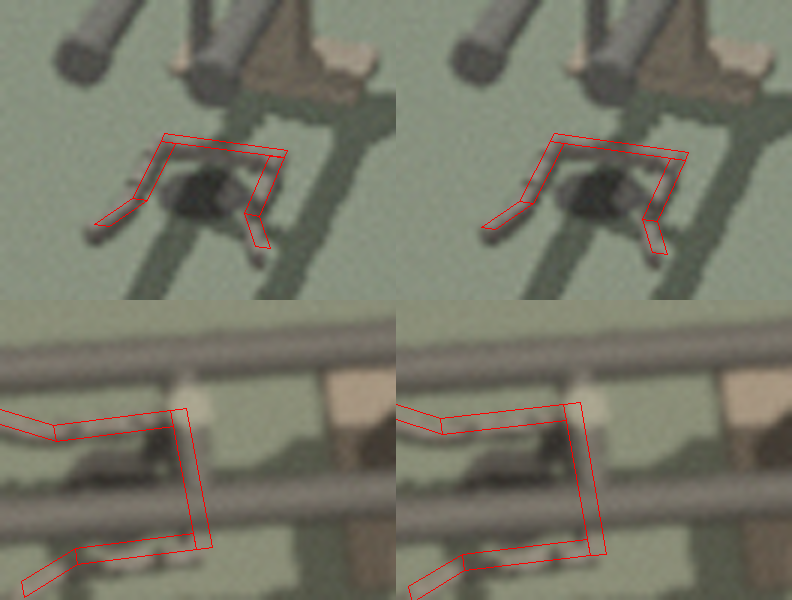

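```bash
cat >> h.py <<'E'
def panpolys(s,x,y,yaw):
    a=np.linspace(0,2*np.pi,32,endpoint=False); r=s/2
    C=[np.c_[x+r*np.cos(a),y+r*np.sin(a),np.full(32,z)] for z in(0,.055)]
    e=r+.052; i=r; t42=np.tan(np.radians(42)); n=np.array([np.sin(np.radians(42)),0,np.cos(np.radians(42))])*.004
    H=[]
    for rr,z in((i,.092-.052*t42),(e,.092)):
        for yy in(-.007,.007):
            for g in(-1,1): H.append(np.array([-rr,yy,z])+g*n*[1,1,1])
    H=np.array(H); c,sn=np.cos(yaw),np.sin(yaw)
    H=np.c_[x+c*H[:,0]-sn*H[:,1],y+sn*H[:,0]+c*H[:,1],H[:,2]]
    return [np.vstack(C),H]
def panfit(D,rg,s,x0,yaws):
    from scipy.optimize import minimize
    def cost(p):
        c=0
        for n in D:
            q=render(D[n],panpolys(s,*p)); r=rg[n]; c+=1-np.minimum(q,r).sum()/np.maximum(q,r).sum()
        return c
    best=None
    for yw in yaws:
        b=np.array([*x0,yw]); r=minimize(cost,b,method='Nelder-Mead',options=dict(initial_simplex=[b,b+[.01,0,0],b+[0,.01,0],b+[0,0,.3]],maxiter=90))
        if best is None or r.fun<best.fun: best=r
    return best
E
cat > pans.py <<'E'
from h import *
D={n:cam(n) for n in('side','top')}; M={n:robot.masks_of('pan_72',n) for n in D}
for cs,ct in(((259,297),(192,243)),((281,263),(234,242)),((294,235),(276,239))):
    rg={n:min(M[n],key=lambda m:np.hypot(*(np.array(m['centre'])-c)))['region'] for n,c in(('side',cs),('top',ct))}
    X,e=tri(D['side'],cs,D['top'],ct); print('tri',X.round(3),round(e,4))
    for s in(.056,.064,.072):
        b=panfit(D,rg,s,X[:2],(.8,1.3,1.8)); print(s,round(b.fun,3),b.x.round(4))
E
python3 pans.py
```

```text
tri [0.534 0.343 0.031] 0.0174
0.056 0.521 [ 0.5382  0.3366 -0.1616]
0.064 0.638 [0.5348 0.3364 1.0885]
0.072 0.635 [0.5353 0.3344 1.1588]
tri [0.518 0.195 0.043] 0.006
0.056 0.344 [0.5261 0.1953 0.1506]
0.064 0.332 [0.5267 0.1957 0.1576]
0.072 0.485 [0.5283 0.1958 0.1745]
tri [0.517 0.049 0.045] 0.0074
0.056 0.462 [ 0.5245  0.0432 -0.188 ]
0.064 0.636 [ 0.5219  0.0455 -0.1434]
0.072 0.752 [ 0.5219  0.0336 -0.3549]
```

```bash
sed -i 's/(.8,1.3,1.8)/(-.4,-.15,.15)/' pans.py; cat >> pans.py <<'E'
    rows=[]
    if cs[0]==259:
        for n,(x,y) in(('side',(265,297)),('top',(190,245))):
            im=cv2.resize(D[n]['img'][y-25:y+25,x-33:x+33,::-1],(396,300),interpolation=2); im0=im.copy()
            cn,_=cv2.findContours(cv2.resize(rg[n][y-25:y+25,x-33:x+33].astype(np.uint8),(396,300),interpolation=0),0,2); cv2.drawContours(im0,cn,-1,(0,255,0),1)
            for Q in panpolys(.072,*b.x):
                q=np.array([proj(D[n],p) for p in Q]); q=((q+.5-(x-33,y-25))*6).astype(np.int32); cv2.polylines(im,[cv2.convexHull(q)],True,(0,0,255),1)
            rows.append(np.hstack([im0,im]))
        cv2.imwrite('pics/pan.png',np.vstack(rows))
E
python3 pans.py
```

```text
tri [0.534 0.343 0.031] 0.0174
0.056 0.601 [ 0.5336  0.3386 -0.1332]
0.064 0.346 [ 0.5347  0.3346 -0.1964]
0.072 0.257 [ 0.5355  0.3344 -0.2057]
tri [0.518 0.195 0.043] 0.006
0.056 0.393 [0.5263 0.1946 0.1485]
0.064 0.34 [0.5292 0.1938 0.1195]
0.072 0.448 [0.5267 0.1942 0.1355]
tri [0.517 0.049 0.045] 0.0074
0.056 0.422 [ 0.5258  0.0388 -0.2562]
0.064 0.594 [ 0.5258  0.0379 -0.2668]
0.072 0.798 [ 0.5291  0.0346 -0.3001]
```

View pics/pan.png

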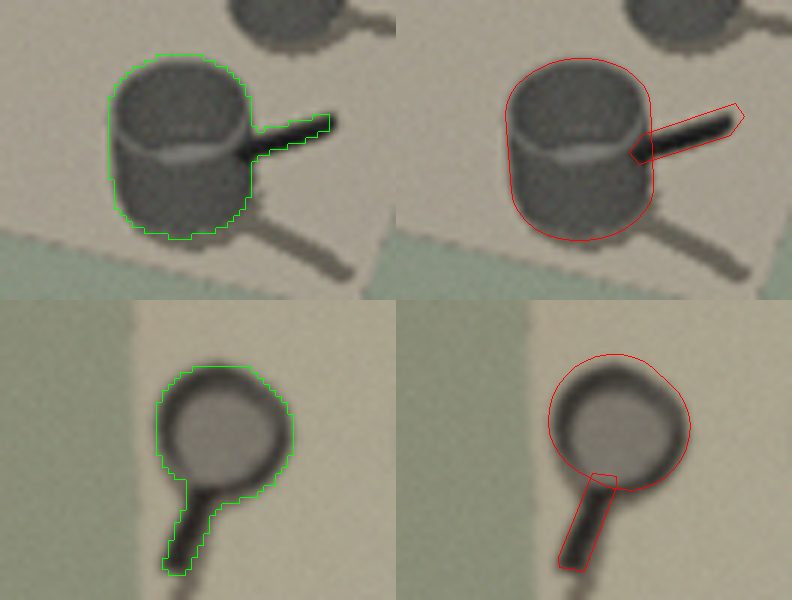

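```bash
cat >> h.py <<'E'
def tgt(yaw,lean=35):
    return R.from_euler('z',yaw)*R.from_matrix(np.array([[-np.cos(np.radians(lean)),0,np.sin(np.radians(lean))],[0,1,0],[-np.sin(np.radians(lean)),0,-np.cos(np.radians(lean))]]))
def rows(gp,yaw,back=0,lean=35,p0=None,q0=None):
    s=robot.sense(); p0=s['position'] if p0 is None else p0; q0=s['tool_rot'] if q0 is None else q0
    Rt=tgt(yaw,lean); P=np.array(gp)+Rt.as_matrix()[:,2]*(robot.grasp_offset-back); R0=R.from_quat(q0)
    print('lin',(R0.inv().apply(P-p0)).round(4).tolist(),'turn',((R0.inv()*Rt).as_rotvec()/(np.pi/4)).round(4).tolist(),'TCP',P.round(4))
E
python3 - <<'E'
from h import *
D={n:cam(n) for n in('side','top')}
X,e=tri(D['side'],(287.2,291.8),D['top'],(185.7,264.5)); print('tip',X.round(4),round(e,4))
for yaw in(-.2,):
  c=X[:2]+.087*np.array([np.cos(yaw),np.sin(yaw)]); print('centre from tip',c)
for n in('side','top'):
  for t,z in(('tincture_bottle',.06),('dish',.015),('spatula',.005)):
    for m in robot.masks_of(t,n)[:2]: print(n,t,round(m['confidence'],2),onz(D[n],m['centre'],z).round(3))
g=np.array([.534,.335,0])+R.from_euler('z',-.2).apply([-.079,0,.081]); print(g)
rows(g,-.2,.08); rows(g,-.2,0)
# pipe end points, spout
for p in((66+396*0,62),(212,80)): print('pipe ends side',onz(D['side'],np.array(p)/6+(252,157),.185).round(3))
E
```

```text
tip [0.4483 0.3532 0.0912] 0.0042
centre from tip [0.533572   0.33593433]
side tincture_bottle 0.79 [0.742 0.263 0.06 ]
side tincture_bottle 0.42 [ 0.637 -0.208  0.06 ]
side dish 0.67 [ 0.445 -0.097  0.015]
side spatula 0.52 [ 0.406 -0.359  0.005]
top tincture_bottle 0.56 [0.742 0.245 0.06 ]
top dish 0.68 [ 0.419 -0.078  0.015]
top spatula 0.72 [ 0.416 -0.367  0.005]
[0.45657474 0.35069488 0.081     ]
lin [-0.276, -0.1704, 0.0875] turn [-0.0567, -0.7764, -0.1797] TCP [0.4222 0.3577 0.1311]
lin [-0.3214, -0.1637, 0.153] turn [-0.0567, -0.7764, -0.1797] TCP [0.4671 0.3486 0.0656]
pipe ends side [ 0.689 -0.125  0.185]
pipe ends side [ 0.598 -0.13   0.185]
```

```bash
python3 -m crank '[{"linear":[-0.06,-0.04,0.0],"turn":[0,-0.1,0],"claw":0.6},{"linear":[-0.12,-0.08,0.0],"turn":[0,-0.25,0],"claw":0.6},{"linear":[-0.16,-0.1,0.02],"turn":[-0.02,-0.4,-0.05],"claw":0.6},{"linear":[-0.2,-0.13,0.04],"turn":[-0.04,-0.55,-0.1],"claw":0.6},{"linear":[-0.24,-0.15,0.06],"turn":[-0.05,-0.7,-0.15],"claw":0.6},{"linear":[-0.276,-0.17,0.0875],"turn":[-0.057,-0.776,-0.18],"claw":0.6},{"linear":[-0.276,-0.17,0.0875],"turn":[-0.057,-0.776,-0.18],"claw":0.6},{"linear":[-0.276,-0.17,0.0875],"turn":[-0.057,-0.776,-0.18],"claw":0.6},{"linear":[-0.276,-0.17,0.0875],"turn":[-0.057,-0.776,-0.18],"claw":0.6},{"linear":[-0.276,-0.17,0.0875],"turn":[-0.057,-0.776,-0.18],"claw":0.6},{"linear":[-0.276,-0.17,0.0875],"turn":[-0.057,-0.776,-0.18],"claw":0.6}]' 15
python3 - <<'E'
from h import *
s=robot.sense(); print(s['joints'].round(2),s['ft_force'])
rs=[]
for n,(x,y) in(('side',(265,290)),('top',(190,245))):
    d=cam(n); rs.append(cv2.resize(d['img'][y-37:y+38,x-50:x+50,::-1],(400,300),interpolation=2))
cv2.imwrite('pics/pre.png',np.hstack(rs))
g=np.array([.534,.335,0])+R.from_euler('z',-.2).apply([-.079,0,.081]); rows(g,-.2,0)
E
```

```text
clock: 3.85
position: [0.422, 0.3602, 0.1317]
tool_rot: [0.094, 0.949, -0.028, 0.299]
ft_force: [0.5, -0.4, -0.1]
grip_width: 0.0555
grip_force: 0.0
[-1.41  0.61  0.51  2.11  0.87  0.37 -0.44] [ 0.46084119 -0.37608994 -0.08047145]
lin [-0.0002, -0.0021, 0.0807] turn [0.0039, -0.0008, 0.0005] TCP [0.4671 0.3486 0.0656]
```

View pics/pre.png

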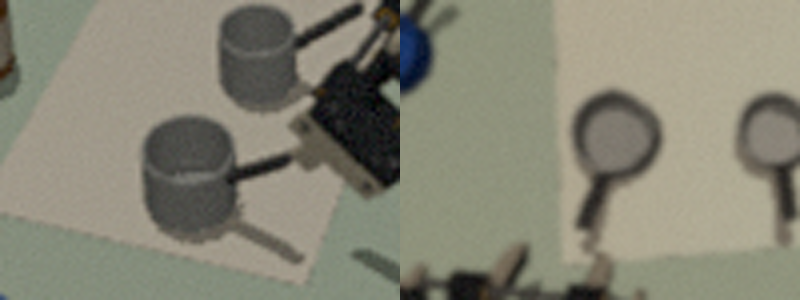

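```bash
python3 -m crank '[{"linear":[0,-0.002,0.02],"turn":[0,0,0],"claw":0.6},{"linear":[0,-0.002,0.04],"turn":[0,0,0],"claw":0.6},{"linear":[0,-0.002,0.06],"turn":[0,0,0],"claw":0.6},{"linear":[0,-0.002,0.07],"turn":[0,0,0],"claw":0.6},{"linear":[0,-0.002,0.081],"turn":[0,0,0],"claw":0.6},{"linear":[0,-0.002,0.081],"turn":[0,0,0],"claw":0.6},{"linear":[0,-0.002,0.081],"turn":[0,0,0],"claw":0.6}]'
python3 -c "
from h import *
rs=[]
for n,(x,y) in(('side',(265,290)),('top',(190,245))):
    d=cam(n); rs.append(cv2.resize(d['img'][y-37:y+38,x-50:x+50,::-1],(400,300),interpolation=2))
cv2.imwrite('pics/at.png',np.hstack(rs))"
```

```text
clock: 4.65
position: [0.4673, 0.3474, 0.0649]
tool_rot: [0.095, 0.949, -0.03, 0.299]
ft_force: [-0.6, 0.0, 0.2]
grip_width: 0.0558
grip_force: 0.0
```

View pics/at.png

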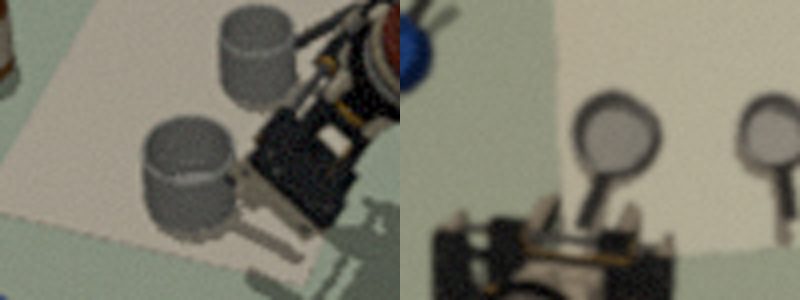

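```bash
python3 -m crank '[{"linear":[0,0,0],"turn":[0,0,0],"claw":0.3},{"linear":[0,0,0],"turn":[0,0,0],"claw":0.2},{"linear":[0,0,0],"turn":[0,0,0],"claw":0.1},{"linear":[0,0,0],"turn":[0,0,0],"claw":0},{"linear":[0,0,0],"turn":[0,0,0],"claw":0},{"linear":[0,0,0],"turn":[0,0,0],"claw":0},{"linear":[0,0,0],"turn":[0,0,0],"claw":0},{"linear":[0,0,0],"turn":[0,0,0],"claw":0}]' 25
python3 - <<'E'
from h import *
print(robot.sense()['ft_force'].round(1))
D={n:cam(n) for n in('side','top')}; M={n:robot.masks_of('pan_72',n) for n in D}
rg={n:min(M[n],key=lambda m:np.hypot(*(np.array(m['centre'])-c)))['region'] for n,c in(('side',(257,296)),('top',(193,240)))}
b=panfit(D,rg,.072,(.534,.335),(-.2,)); print(b.fun,b.x)
T=robot.sense(); Rt=R.from_quat(T['tool_rot']); p=T['position']-Rt.as_matrix()[:,2]*robot.grasp_offset
print('grip pt',p.round(4),'tool y heading',np.degrees(np.arctan2(*Rt.as_matrix()[[1,0],1]))-90)
# slide waypoints: tool-frame shifts from here
for c in((.635,.30),(.640,.0),(.650,-.12),(.650,-.17),(.650,-.274)):
    print(c,Rt.inv().apply(np.array([c[0]-.534,c[1]-.335,0])).round(4))
E
```

```text
clock: 5.55
position: [0.4674, 0.3469, 0.0647]
tool_rot: [0.095, 0.949, -0.03, 0.299]
ft_force: [-0.5, 0.2, -0.2]
grip_width: 0.0137
grip_force: 25.0
[-0.5  0.2 -0.2]
0.3881156542738152 [ 0.53765235  0.3335939  -0.17007907]
grip pt [0.4568 0.349  0.0801] tool y heading -11.435244777759209
(0.635, 0.3) [-0.0868 -0.0143  0.0607]
(0.64, 0.0) [-0.1396 -0.3073  0.0976]
(0.65, -0.12) [-0.1671 -0.423   0.1169]
(0.65, -0.17) [-0.1752 -0.472   0.1225]
(0.65, -0.274) [-0.1921 -0.5739  0.1343]
```

```bash
python3 -m crank '[{"linear":[-0.01,-0.001,0.007],"turn":[0,0,0],"claw":0},{"linear":[-0.02,-0.003,0.014],"turn":[0,0,0],"claw":0},{"linear":[-0.03,-0.005,0.021],"turn":[0,0,0],"claw":0},{"linear":[-0.04,-0.006,0.028],"turn":[0,0,0],"claw":0},{"linear":[-0.05,-0.008,0.035],"turn":[0,0,0],"claw":0},{"linear":[-0.06,-0.01,0.042],"turn":[0,0,0],"claw":0},{"linear":[-0.07,-0.011,0.049],"turn":[0,0,0],"claw":0},{"linear":[-0.08,-0.013,0.056],"turn":[0,0,0],"claw":0},{"linear":[-0.09,-0.014,0.063],"turn":[0,0,0],"claw":0},{"linear":[-0.09,-0.014,0.063],"turn":[0,0,0],"claw":0},{"linear":[-0.09,-0.014,0.063],"turn":[0,0,0],"claw":0}]'
python3 - <<'E'
from h import *
rs=[]
for n,(x,y) in(('side',(240,290)),('top',(210,235))):
    d=cam(n); rs.append(cv2.resize(d['img'][y-45:y+45,x-60:x+60,::-1],(400,300),interpolation=2))
cv2.imwrite('pics/slide1.png',np.hstack(rs))
E
```

```text
clock: 6.85
position: [0.5729, 0.3093, 0.0645]
tool_rot: [0.096, 0.949, -0.031, 0.299]
ft_force: [1.2, -0.9, -1.7]
grip_width: 0.014
grip_force: 25.0
```

View pics/slide1.png

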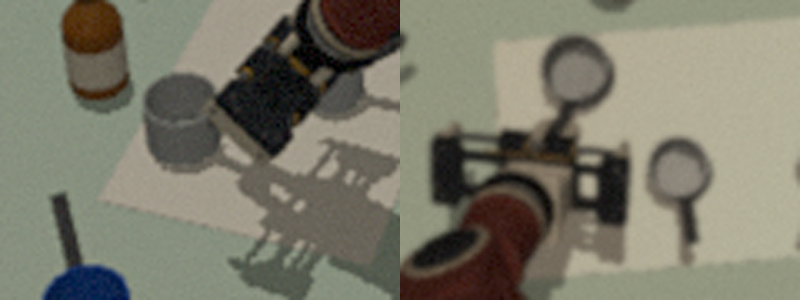

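```bash
python3 -m crank '[{"linear":[0,-0.015,0],"turn":[0,0,0],"claw":0},{"linear":[-0.005,-0.04,0.0035],"turn":[0,0,0],"claw":0},{"linear":[-0.01,-0.07,0.007],"turn":[0,0,0],"claw":0},{"linear":[-0.015,-0.1,0.0105],"turn":[0,0,0],"claw":0},{"linear":[-0.02,-0.13,0.014],"turn":[0,0,0],"claw":0},{"linear":[-0.025,-0.16,0.0175],"turn":[0,0,0],"claw":0},{"linear":[-0.03,-0.19,0.021],"turn":[0,0,0],"claw":0},{"linear":[-0.04,-0.22,0.028],"turn":[0,0,0],"claw":0},{"linear":[-0.045,-0.25,0.0315],"turn":[0,0,0],"claw":0},{"linear":[-0.05,-0.28,0.035],"turn":[0,0,0],"claw":0},{"linear":[-0.05,-0.293,0.035],"turn":[0,0,0],"claw":0},{"linear":[-0.05,-0.293,0.035],"turn":[0,0,0],"claw":0}]'
python3 -c "
from h import *
s=robot.sense(); print(s['joints'].round(2),s['ft_force'].round(1))"
```

```text
clock: 8.15
position: [0.5721, 0.0087, 0.0637]
tool_rot: [0.097, 0.949, -0.031, 0.297]
ft_force: [-0.3, 0.6, -3.1]
grip_width: 0.0145
grip_force: 25.0
[-0.15  0.65 -0.03  2.32  2.61  0.46 -1.39] [-0.3  0.6 -3.1]
```

```bash
python3 -m crank '[{"linear":[-0.004,-0.01,0.005],"turn":[0,0,0],"claw":0},{"linear":[-0.009,-0.03,0.0085],"turn":[0,0,0],"claw":0},{"linear":[-0.014,-0.05,0.012],"turn":[0,0,0],"claw":0},{"linear":[-0.019,-0.07,0.0155],"turn":[0,0,0],"claw":0},{"linear":[-0.024,-0.09,0.019],"turn":[0,0,0],"claw":0},{"linear":[-0.029,-0.116,0.022],"turn":[0,0,0],"claw":0},{"linear":[-0.029,-0.116,0.022],"turn":[0,0,0],"claw":0},{"linear":[-0.029,-0.116,0.022],"turn":[0,0,0],"claw":0},{"linear":[-0.029,-0.116,0.022],"turn":[0,0,0],"claw":0}]'
python3 - <<'E'
from h import *
T=robot.sense(); print(T['joints'].round(2),T['ft_force'].round(1),T['moment'].round(2))
Rt=R.from_quat(T['tool_rot']); p=T['position']-Rt.as_matrix()[:,2]*robot.grasp_offset; y=Rt.as_matrix()[:,1]
yaw=np.arctan2(y[1],y[0])-np.pi/2; print('grip',p.round(4),'yaw',yaw,'centre',p[:2]+.079*np.array([np.cos(yaw),np.sin(yaw)]))
D={n:cam(n) for n in('side','top')}; rs=[]
for n in D:
    ms=robot.masks_of('pan_72',n); print(n,[(np.round(m['centre']),round(m['confidence'],2)) for m in ms])
c=p[:2]+.079*np.array([np.cos(yaw),np.sin(yaw)])
for n,(x,yy) in(('side',(275,190)),('top',(345,190))):
    im=cv2.resize(D[n]['img'][yy-45:yy+45,x-60:x+60,::-1],(400,300),interpolation=2); k=400/120
    for Q,col in [(q,(0,0,255)) for q in panpolys(.072,*c,yaw)]+[(q[4:],(0,255,255)) for q in forkpolys(.072,.650,-.274,.036)]:
        q=np.array([proj(D[n],v) for v in Q]); q=((q+.5-(x-60,yy-45))*k).astype(np.int32); cv2.polylines(im,[cv2.convexHull(q)],True,col,1)
    rs.append(im)
cv2.imwrite('pics/mouth.png',np.hstack(rs))
E
```

```text
clock: 9.05
position: [0.5865, -0.1062, 0.0628]
tool_rot: [0.093, 0.949, -0.029, 0.298]
ft_force: [0.5, 0.7, -2.9]
grip_width: 0.0141
grip_force: 25.0
[ 0.19  0.67 -0.1   2.27  2.89  0.42 -1.38] [ 0.5  0.7 -2.9] [0.23 1.16 0.06]
grip [ 0.576  -0.1041  0.0782] yaw -0.1958523282014617 centre [ 0.65348055 -0.11945448]
side [(array([329., 314.]), 0.95), (array([268., 203.]), 0.89), (array([203., 340.]), 0.82), (array([294., 234.]), 0.7), (array([279., 261.]), 0.59), (array([344., 268.]), 0.57)]
top [(array([190., 308.]), 0.92), (array([233., 240.]), 0.89), (array([136., 218.]), 0.81), (array([318., 196.]), 0.65), (array([246., 297.]), 0.56), (array([278., 239.]), 0.54), (array([359., 197.]), 0.21)]
```

View pics/mouth.png

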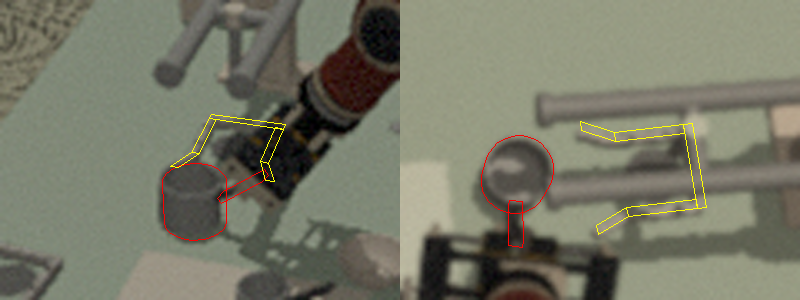

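```bash
python3 -m crank '[{"linear":[0,0,0],"turn":[0,0,0],"claw":0.3},{"linear":[0,0,0],"turn":[0,0,0],"claw":0.3},{"linear":[0,0,0],"turn":[0,0,0],"claw":0.3},{"linear":[-0.001,0,-0.0015],"turn":[0,0,0],"claw":0.3},{"linear":[-0.001,0,-0.0015],"turn":[0,0,0],"claw":0.3}]'
python3 -m crank '[{"linear":[0,0,0],"turn":[0,0,0],"claw":0.15},{"linear":[0,0,0],"turn":[0,0,0],"claw":0},{"linear":[0,0,0],"turn":[0,0,0],"claw":0},{"linear":[0,0,0],"turn":[0,0,0],"claw":0},{"linear":[0,0,0],"turn":[0,0,0],"claw":0},{"linear":[0,0,0],"turn":[0,0,0],"claw":0}]' 20
python3 - <<'E'
from h import *
T=robot.sense(); print(T['ft_force'].round(1),T['moment'].round(2))
Rt=R.from_quat(T['tool_rot']); p=T['position']-Rt.as_matrix()[:,2]*robot.grasp_offset; y=Rt.as_matrix()[:,1]
yaw=np.arctan2(y[1],y[0])-np.pi/2; c=p[:2]+.079*np.array([np.cos(yaw),np.sin(yaw)]); print('grip',p.round(4),'yaw',yaw,'centre',c)
D={n:cam(n) for n in('side','top')}; M={n:robot.masks_of('pan_72',n) for n in D}
rg={n:min(M[n],key=lambda m:np.hypot(*(np.array(m['centre'])-q)))['region'] for n,q in(('side',(268,203)),('top',(318,196)))}
print('maskfit',panfit(D,rg,.072,c,(yaw,)).x)
for q in((.6455,-.15),(.6465,-.19),(.650,-.276)): print(q,Rt.inv().apply(np.array([q[0]-c[0],q[1]-c[1],0])).round(4))
E
```

```text
clock: 9.75
position: [0.587, -0.1091, 0.0656]
tool_rot: [0.095, 0.949, -0.03, 0.3]
ft_force: [0.4, -0.0, -0.1]
grip_width: 0.028
grip_force: 0.0
clock: 10.35
position: [0.5867, -0.1085, 0.0651]
tool_rot: [0.095, 0.949, -0.03, 0.299]
ft_force: [-1.1, 1.9, 1.8]
grip_width: 0.0139
grip_force: 20.0
[-1.1  1.9  1.8] [0.37 0.49 0.15]
grip [ 0.5761 -0.1064  0.0805] yaw -0.1991303665662414 centre [ 0.65354042 -0.12200172]
maskfit [ 0.65935745 -0.11953644 -0.17901999]
(0.6455, -0.15) [ 0.0019 -0.029  -0.0014]
(0.6465, -0.19) [-0.0054 -0.068   0.0037]
(0.65, -0.276) [-0.0221 -0.1517  0.0154]
```

```bash
python3 -m crank '[{"linear":[0.001,-0.008,-0.0007],"turn":[0,0,0],"claw":0},{"linear":[0.002,-0.016,-0.0014],"turn":[0,0,0],"claw":0},{"linear":[0.002,-0.024,-0.0014],"turn":[0,0,0],"claw":0},{"linear":[0.001,-0.032,-0.0007],"turn":[0,0,0],"claw":0},{"linear":[0,-0.04,0],"turn":[0,0,0],"claw":0},{"linear":[-0.001,-0.048,0.0007],"turn":[0,0,0],"claw":0},{"linear":[-0.003,-0.056,0.0021],"turn":[0,0,0],"claw":0},{"linear":[-0.004,-0.062,0.0028],"turn":[0,0,0],"claw":0},{"linear":[-0.005,-0.068,0.0035],"turn":[0,0,0],"claw":0},{"linear":[-0.005,-0.068,0.0035],"turn":[0,0,0],"claw":0},{"linear":[-0.005,-0.068,0.0035],"turn":[0,0,0],"claw":0}]'
cat > st.py <<'E'
from h import *
T=robot.sense(); print('ft',T['ft_force'].round(1),T['moment'].round(2),'j',T['joints'].round(2))
Rt=R.from_quat(T['tool_rot']); p=T['position']-Rt.as_matrix()[:,2]*robot.grasp_offset; y=Rt.as_matrix()[:,1]
yaw=np.arctan2(y[1],y[0])-np.pi/2; c=p[:2]+.079*np.array([np.cos(yaw),np.sin(yaw)]); print('grip',p.round(4),'yaw',round(yaw,3),'centre',c.round(4))
for q in((.650,-.274),): print(q,Rt.inv().apply(np.array([q[0]-c[0],q[1]-c[1],0])).round(4))
E
python3 st.py
```

```text
clock: 11.65
position: [0.579, -0.1786, 0.0651]
tool_rot: [0.097, 0.949, -0.031, 0.299]
ft_force: [0.7, -0.6, 0.1]
grip_width: 0.0136
grip_force: 20.0
ft [ 0.7 -0.6  0.1] [-0.01  0.42 -0.15] j [ 0.4   0.67 -0.15  2.24  3.04  0.38 -1.36]
grip [ 0.5684 -0.1764  0.0805] yaw -0.204 centre [ 0.6458 -0.1924]
(0.65, -0.274) [-0.0169 -0.0791  0.0119]
```

```bash
python3 -m crank '[{"linear":[-0.001,-0.005,0.0007],"turn":[0,0,0],"claw":0},{"linear":[-0.002,-0.01,0.0014],"turn":[0,0,0],"claw":0},{"linear":[-0.003,-0.015,0.0021],"turn":[0,0,0],"claw":0},{"linear":[-0.004,-0.02,0.0028],"turn":[0,0,0],"claw":0},{"linear":[-0.005,-0.025,0.0035],"turn":[0,0,0],"claw":0},{"linear":[-0.006,-0.03,0.0042],"turn":[0,0,0],"claw":0},{"linear":[-0.0075,-0.035,0.0053],"turn":[0,0,0],"claw":0},{"linear":[-0.0085,-0.04,0.006],"turn":[0,0,0],"claw":0},{"linear":[-0.0085,-0.04,0.006],"turn":[0,0,0],"claw":0}]'; python3 st.py
```

```text
clock: 12.55
position: [0.5801, -0.2138, 0.0649]
tool_rot: [0.092, 0.95, -0.027, 0.298]
ft_force: [-6.5, 8.2, 11.4]
grip_width: 0.0143
grip_force: 20.3
ft [-6.5  8.2 11.4] [1.87 0.24 1.52] j [ 0.51  0.68 -0.19  2.2   3.12  0.33 -1.35]
grip [ 0.5696 -0.2118  0.0804] yaw -0.192 centre [ 0.6471 -0.2268]
(0.65, -0.274) [-0.0098 -0.0458  0.0066]
```

```bash
python3 -m crank '[{"linear":[0.0005,0.004,-0.0004],"turn":[0,0,0],"claw":0},{"linear":[0.001,0.008,-0.0007],"turn":[0,0,0],"claw":0},{"linear":[0.003,0.008,-0.0021],"turn":[0,0,0],"claw":0},{"linear":[0.004,0.008,-0.0028],"turn":[0,0,0],"claw":0},{"linear":[0.004,0.008,-0.0028],"turn":[0,0,0],"claw":0}]'; python3 st.py
```

```text
clock: 13.05
position: [0.5782, -0.211, 0.0651]
tool_rot: [0.096, 0.949, -0.031, 0.299]
ft_force: [0.1, 0.3, 0.3]
grip_width: 0.0142
grip_force: 20.0
ft [0.1 0.3 0.3] [ 0.1   0.39 -0.07] j [ 0.49  0.68 -0.18  2.21  3.1   0.35 -1.35]
grip [ 0.5676 -0.2088  0.0805] yaw -0.203 centre [ 0.645  -0.2247]
(0.65, -0.274) [-0.0121 -0.0472  0.0086]
```

```bash
python3 -m crank '[{"linear":[-0.001,-0.005,0.0007],"turn":[0,0,0],"claw":0},{"linear":[-0.002,-0.01,0.0014],"turn":[0,0,0],"claw":0},{"linear":[-0.003,-0.015,0.0021],"turn":[0,0,0],"claw":0},{"linear":[-0.003,-0.015,0.0021],"turn":[0,0,0],"claw":0}]'; python3 st.py
```

```text
clock: 13.45
position: [0.5787, -0.2233, 0.065]
tool_rot: [0.094, 0.949, -0.029, 0.299]
ft_force: [-1.6, 4.6, 4.0]
grip_width: 0.0141
grip_force: 20.1
ft [-1.6  4.6  4. ] [1.07 0.17 0.88] j [ 0.53  0.68 -0.2   2.2   3.14  0.33 -1.35]
grip [ 0.5682 -0.2212  0.0804] yaw -0.196 centre [ 0.6456 -0.2366]
(0.65, -0.274) [-0.0095 -0.0358  0.0066]
```

```bash
python3 -m crank '[{"linear":[0.001,0.005,-0.0007],"turn":[0,0,0],"claw":0},{"linear":[0.0025,0.005,-0.0018],"turn":[0,0,0],"claw":0},{"linear":[0.0025,0.0,-0.0018],"turn":[0,0,0],"claw":0},{"linear":[0.001,-0.005,-0.0007],"turn":[0,0,0],"claw":0},{"linear":[0,-0.009,0],"turn":[0,0,0],"claw":0},{"linear":[0,-0.009,0],"turn":[0,0,0],"claw":0}]'; python3 st.py
```

```text
clock: 14.05
position: [0.5773, -0.234, 0.0651]
tool_rot: [0.095, 0.949, -0.03, 0.299]
ft_force: [3.0, 2.9, -1.0]
grip_width: 0.0137
grip_force: 20.0
ft [ 3.   2.9 -1. ] [0.68 0.03 0.54] j [ 0.55  0.68 -0.21  2.19  3.15  0.32 -1.35]
grip [ 0.5668 -0.2318  0.0805] yaw -0.2 centre [ 0.6442 -0.2475]
(0.65, -0.274) [-0.009  -0.0248  0.0063]
```

```bash
python3 -m crank '[{"linear":[-0.0015,-0.004,0.001],"turn":[0,0,0],"claw":0},{"linear":[-0.0025,-0.008,0.0017],"turn":[0,0,0],"claw":0},{"linear":[-0.0032,-0.0115,0.0022],"turn":[0,0,0],"claw":0},{"linear":[-0.0032,-0.0115,0.0022],"turn":[0,0,0],"claw":0}]'; python3 st.py
```

```text
clock: 14.45
position: [0.5783, -0.2468, 0.0651]
tool_rot: [0.096, 0.949, -0.031, 0.299]
ft_force: [-0.3, 1.6, 2.4]
grip_width: 0.0134
grip_force: 20.0
ft [-0.3  1.6  2.4] [0.58 0.13 0.43] j [ 0.58  0.69 -0.22  2.17  3.17  0.3  -1.35]
grip [ 0.5677 -0.2447  0.0805] yaw -0.202 centre [ 0.6451 -0.2605]
(0.65, -0.274) [-0.0061 -0.0122  0.0043]
```

```bash
python3 -m crank '[{"linear":[-0.0008,-0.004,0.0006],"turn":[0,0,0],"claw":0},{"linear":[-0.0016,-0.0078,0.0011],"turn":[0,0,0],"claw":0},{"linear":[-0.0016,-0.0078,0.0011],"turn":[0,0,0],"claw":0}]'; python3 st.py; python3 -m crank '[{"linear":[-0.0004,-0.002,0.0003],"turn":[0,0,0],"claw":0},{"linear":[-0.0008,-0.004,0.0006],"turn":[0,0,0],"claw":0},{"linear":[-0.0008,-0.004,0.0006],"turn":[0,0,0],"claw":0}]'; python3 st.py
```

```text
clock: 14.75
position: [0.5787, -0.2544, 0.0651]
tool_rot: [0.096, 0.949, -0.03, 0.299]
ft_force: [-1.0, 2.7, 3.0]
grip_width: 0.0135
grip_force: 20.0
ft [-1.   2.7  3. ] [0.66 0.13 0.48] j [ 0.6   0.69 -0.22  2.16  3.19  0.29 -1.34]
grip [ 0.5682 -0.2523  0.0805] yaw -0.201 centre [ 0.6456 -0.268 ]
(0.65, -0.274) [-0.0045 -0.0049  0.0032]
clock: 15.05
position: [0.5789, -0.2572, 0.0651]
tool_rot: [0.095, 0.949, -0.03, 0.299]
ft_force: [-0.9, 4.5, 4.8]
grip_width: 0.0138
grip_force: 20.0
ft [-0.9  4.5  4.8] [1.   0.02 0.69] j [ 0.61  0.69 -0.23  2.16  3.19  0.29 -1.34]
grip [ 0.5683 -0.255   0.0805] yaw -0.199 centre [ 0.6458 -0.2707]
(0.65, -0.274) [-0.0039 -0.0024  0.0028]
```

```bash
python3 -m crank '[{"linear":[-0.0004,-0.002,0.0003],"turn":[0,0,0],"claw":0},{"linear":[-0.0008,-0.004,0.0006],"turn":[0,0,0],"claw":0},{"linear":[-0.0008,-0.004,0.0006],"turn":[0,0,0],"claw":0}]'; python3 st.py
```

```text
clock: 15.35
position: [0.5794, -0.2614, 0.0651]
tool_rot: [0.095, 0.949, -0.03, 0.299]
ft_force: [-1.6, 4.1, 4.8]
grip_width: 0.0143
grip_force: 20.0
ft [-1.6  4.1  4.8] [0.99 0.04 0.73] j [ 0.62  0.7  -0.23  2.15  3.2   0.28 -1.34]
grip [ 0.5688 -0.2593  0.0805] yaw -0.199 centre [ 0.6462 -0.2749]
(0.65, -0.274) [-0.0029  0.0016  0.002 ]
```

Still sliding at about 4 N; keep pushing in small steps until the back wall stops it.

```bash
python3 -m crank '[{"linear":[-0.0003,-0.002,0.0002],"turn":[0,0,0],"claw":0},{"linear":[-0.0006,-0.004,0.0004],"turn":[0,0,0],"claw":0},{"linear":[-0.0006,-0.004,0.0004],"turn":[0,0,0],"claw":0}]'; python3 st.py; python3 -m crank '[{"linear":[-0.0003,-0.0015,0.0002],"turn":[0,0,0],"claw":0},{"linear":[-0.0005,-0.003,0.0003],"turn":[0,0,0],"claw":0},{"linear":[-0.0005,-0.003,0.0003],"turn":[0,0,0],"claw":0}]'; python3 st.py
```

```text
clock: 15.65
position: [0.5789, -0.2627, 0.065]
tool_rot: [0.093, 0.949, -0.028, 0.298]
ft_force: [-3.4, 8.5, 8.5]
grip_width: 0.0137
grip_force: 20.1
ft [-3.4  8.5  8.5] [ 1.65 -0.05  1.25] j [ 0.63  0.7  -0.24  2.15  3.21  0.27 -1.34]
grip [ 0.5683 -0.2606  0.0804] yaw -0.195 centre [ 0.6459 -0.2759]
(0.65, -0.274) [-0.003   0.0027  0.0021]
clock: 15.95
position: [0.5785, -0.2637, 0.0649]
tool_rot: [0.092, 0.95, -0.027, 0.298]
ft_force: [-5.8, 11.2, 10.8]
grip_width: 0.0141
grip_force: 20.2
ft [-5.8 11.2 10.8] [ 2.19 -0.06  1.61] j [ 0.64  0.7  -0.25  2.14  3.21  0.27 -1.34]
grip [ 0.568  -0.2618  0.0803] yaw -0.192 centre [ 0.6455 -0.2768]
(0.65, -0.274) [-0.0032  0.0036  0.0022]
```

```bash
python3 -m crank '[{"linear":[0.0003,0.002,-0.0002],"turn":[0,0,0],"claw":0},{"linear":[0.0006,0.0035,-0.0004],"turn":[0,0,0],"claw":0},{"linear":[0.0006,0.0035,-0.0004],"turn":[0,0,0],"claw":0}]'; python3 st.py;  python3 -m crank '[{"linear":[0,0,0],"turn":[0,0,0],"claw":0.2},{"linear":[0,0,0],"turn":[0,0,0],"claw":0.35},{"linear":[0,0,0],"turn":[0,0,0],"claw":0.35},{"linear":[0,0,0],"turn":[0,0,0],"claw":0.35}]'; python3 st.py
python3 - <<'E'
from h import *
D={n:cam(n) for n in('side','top')}; rs=[]
for n,(x,y) in(('side',(285,185)),('top',(365,190))):
    im=cv2.resize(D[n]['img'][y-33:y+34,x-44:x+45,::-1],(400,300),interpolation=2); rs.append(im)
cv2.imwrite('pics/home.png',np.hstack(rs)); print([(m['centre'],m['confidence']) for m in robot.masks_of('pan_72','side')])
E
```

```text
clock: 16.25
position: [0.5788, -0.2633, 0.065]
tool_rot: [0.094, 0.949, -0.029, 0.299]
ft_force: [-3.3, 6.3, 7.8]
grip_width: 0.0137
grip_force: 20.2
ft [-3.3  6.3  7.8] [1.41 0.02 1.19] j [ 0.63  0.7  -0.24  2.15  3.21  0.27 -1.34]
grip [ 0.5683 -0.2612  0.0804] yaw -0.196 centre [ 0.6458 -0.2766]
(0.65, -0.274) [-0.003   0.0033  0.0021]
clock: 16.65
position: [0.5786, -0.267, 0.0646]
tool_rot: [0.096, 0.949, -0.031, 0.299]
ft_force: [-0.6, 0.1, -0.1]
grip_width: 0.032
grip_force: 0.0
ft [-0.6  0.1 -0.1] [ 0.12  0.58 -0.01] j [ 0.63  0.7  -0.24  2.14  3.21  0.28 -1.34]
grip [ 0.568  -0.2648  0.08  ] yaw -0.203 centre [ 0.6454 -0.2807]
(0.65, -0.274) [-0.0026  0.0075  0.0018]
[([203.6, 339.1], 0.92), ([294.7, 234.6], 0.76), ([347.2, 270.0], 0.75), ([279.9, 263.1], 0.74), ([285.8, 183.2], 0.72), ([330.3, 313.3], 0.55)]
```

```bash
python3 -m crank '[{"linear":[0,0.002,0],"turn":[0,0,0],"claw":0.2},{"linear":[0,0.002,0],"turn":[0,0,0],"claw":0},{"linear":[0,0.002,0],"turn":[0,0,0],"claw":0},{"linear":[0,0.002,0],"turn":[0,0,0],"claw":0},{"linear":[0,0.002,0],"turn":[0,0,0],"claw":0}]' 15; python3 st.py;  python3 -m crank '[{"linear":[0,-0.0015,0],"turn":[0,0,0],"claw":0},{"linear":[0,-0.003,0],"turn":[0,0,0],"claw":0},{"linear":[0,-0.003,0],"turn":[0,0,0],"claw":0}]'; python3 st.py
```

```text
clock: 17.3
position: [0.5795, -0.2625, 0.065]
tool_rot: [0.095, 0.949, -0.029, 0.299]
ft_force: [-1.7, 1.2, 0.6]
grip_width: 0.0141
grip_force: 14.9
ft [-1.7  1.2  0.6] [0.52 0.48 0.27] j [ 0.63  0.7  -0.24  2.15  3.2   0.28 -1.34]
grip [ 0.569  -0.2604  0.0804] yaw -0.199 centre [ 0.6464 -0.276 ]
(0.65, -0.274) [-0.0026  0.0027  0.0018]
clock: 17.6
position: [0.5789, -0.2641, 0.0649]
tool_rot: [0.093, 0.949, -0.029, 0.299]
ft_force: [-0.7, 4.9, 2.7]
grip_width: 0.0143
grip_force: 15.0
ft [-0.7  4.9  2.7] [1.1  0.34 0.8 ] j [ 0.64  0.7  -0.24  2.14  3.21  0.27 -1.34]
grip [ 0.5684 -0.262   0.0804] yaw -0.196 centre [ 0.6459 -0.2774]
(0.65, -0.274) [-0.0028  0.0041  0.0019]
```

View pics/home.png

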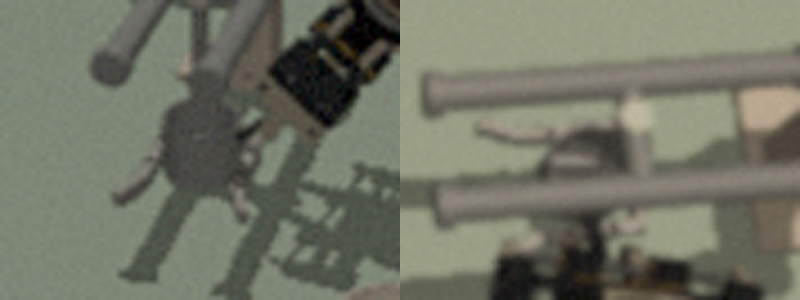

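```bash
for i in 1 2 3; do python3 -m crank '[{"linear":[-0.0002,-0.0015,0.0001],"turn":[0,0,0],"claw":0},{"linear":[-0.0004,-0.003,0.0003],"turn":[0,0,0],"claw":0},{"linear":[-0.0004,-0.003,0.0003],"turn":[0,0,0],"claw":0}]' 20 | grep -E "position|ft_"; done; python3 st.py
```

```text
position: [0.5787, -0.2647, 0.0649]
ft_force: [-3.2, 7.9, 5.8]
position: [0.5784, -0.2657, 0.0649]
ft_force: [-5.8, 10.3, 8.9]
position: [0.5781, -0.2668, 0.065]
ft_force: [-7.2, 12.6, 12.9]
ft [-7.2 12.6 12.9] [2.63 0.16 1.92] j [ 0.66  0.7  -0.26  2.14  3.23  0.26 -1.34]
grip [ 0.5676 -0.2649  0.0804] yaw -0.186 centre [ 0.6452 -0.2796]
(0.65, -0.274) [-0.003   0.0063  0.0021]
```

```bash
python3 -m crank '[{"linear":[0.0005,0.004,-0.0004],"turn":[0,0,0],"claw":0},{"linear":[0.001,0.008,-0.0007],"turn":[0,0,0],"claw":0},{"linear":[0.001,0.008,-0.0007],"turn":[0,0,0],"claw":0}]'; python3 -m crank '[{"linear":[0,0.001,0],"turn":[0,0,0],"claw":0.2},{"linear":[0,0.001,0],"turn":[0,0,0],"claw":0.4},{"linear":[0,0.001,0],"turn":[0,0,0],"claw":0.4},{"linear":[0,0.003,-0.01],"turn":[0,0,0],"claw":0.4},{"linear":[0,0.003,-0.02],"turn":[0,0,0],"claw":0.4},{"linear":[0,0.003,-0.04],"turn":[0,0,0],"claw":0.4},{"linear":[0,0.003,-0.06],"turn":[0,0,0],"claw":0.4},{"linear":[0,0.003,-0.08],"turn":[0,0,0],"claw":0.4},{"linear":[0,0.003,-0.08],"turn":[0,0,0],"claw":0.4}]'
cat > chk.py <<'E'
from h import *
D={n:cam(n) for n in('side','top')}
for n,c0 in(('side',(285,183)),('top',(363,193))):
    m=min(robot.masks_of('pan_72',n),key=lambda m:np.hypot(*(np.array(m['centre'])-c0))); print(n,np.round(m['centre'],1),round(m['confidence'],2),int(m['region'].sum()))
    cs,rs=np.where(m['region'])[::-1]; print(' cols',cs.min(),cs.max(),'rows',rs.min(),rs.max())
    for hy in(-.270,-.274,-.278,-.262): 
        q=render(D[n],panpolys(.072,.647,hy,-.19)[:1])>.5; c2,r2=np.where(q)[::-1]; print('  model y',hy,'cols',c2.min(),c2.max(),'rows',r2.min(),r2.max())
s=D['side']; print('lip tips side',[onz(s,p,.007).round(4) for p in((267.3,196.7),(295.3,200.7))],'top',onz(D['top'],(338.4,184.8),.007).round(4))
for n,(x,y) in(('side',(285,185)),('top',(365,190))): cv2.imwrite(f'pics/end_{n}.png',cv2.resize(D[n]['img'][y-25:y+25,x-33:x+33,::-1],(396,300),interpolation=2))
np.savez('end.npz',side=D['side']['img'],top=D['top']['img'])
E
python3 chk.py
```

```text
clock: 18.8
position: [0.5791, -0.2644, 0.065]
tool_rot: [0.093, 0.949, -0.028, 0.299]
ft_force: [-2.2, 6.7, 5.3]
grip_width: 0.0143
grip_force: 20.0
clock: 19.7
position: [0.5337, -0.256, 0.133]
tool_rot: [0.095, 0.949, -0.031, 0.3]
ft_force: [1.1, 0.1, 0.2]
grip_width: 0.0373
grip_force: 0.0
side [295.4 231.9] 0.8 377
 cols 285 314 rows 226 247
  model y -0.27 cols 278 295 rows 174 195
  model y -0.274 cols 278 296 rows 174 194
  model y -0.278 cols 278 296 rows 173 194
  model y -0.262 cols 277 295 rows 175 196
top [359.2 190.1] 0.71 212
 cols 353 370 rows 184 217
  model y -0.27 cols 351 373 rows 184 207
  model y -0.274 cols 352 374 rows 184 207
  model y -0.278 cols 353 376 rows 184 207
  model y -0.262 cols 348 371 rows 184 207
lip tips side [array([ 0.7026, -0.1929,  0.007 ]), array([ 0.5886, -0.198 ,  0.007 ])] top [ 0.6987 -0.1956  0.007 ]
```

```bash
python3 - <<'E'
from h import *
a=np.load('end.npz'); d0={n:cv2.imread(f'pics/{n}0.png')[:,:,::-1] for n in('side','top')}
D={n:cam(n) for n in('side','top')}
# changed pixels between start and end = new pan; compare with model silhouettes
for n,(x,y) in(('side',(285,185)),('top',(365,190))):
    df=np.abs(D[n]['img'].astype(int)-d0[n].astype(int)).sum(2)>45; w=np.zeros_like(df); w[y-22:y+14,x-18:x+12]=1; df&=w
    best=[]
    for hx in np.arange(.640,.656,.002):
        for hy in np.arange(-.29,-.25,.002):
            q=render(D[n],panpolys(.072,hx,hy,-.2)[:1],2); q=q*w; best.append((np.minimum(q,df).sum()/np.maximum(q,df).sum(),round(hx,3),round(hy,3)))
    print(n,int(df.sum()),sorted(best)[-4:])
for t in('pan_64_grip','dish','spatula','tincture_bottle'):
    print(t,[(np.round(m['centre']).tolist(),round(m['confidence'],2)) for n in D for m in robot.masks_of(t,n)[:3]])
E
```

```text
side 299 [(np.float64(0.6143073904765587), np.float64(0.652), np.float64(-0.27)), (np.float64(0.6150388269907877), np.float64(0.652), np.float64(-0.274)), (np.float64(0.6163347184410374), np.float64(0.654), np.float64(-0.272)), (np.float64(0.6203814872192099), np.float64(0.654), np.float64(-0.274))]
top 136 [(np.float64(0.3036298504990268), np.float64(0.642), np.float64(-0.262)), (np.float64(0.3039503013291505), np.float64(0.642), np.float64(-0.264)), (np.float64(0.30448385893663754), np.float64(0.642), np.float64(-0.266)), (np.float64(0.30470356056245373), np.float64(0.644), np.float64(-0.26))]
pan_64_grip [([281.0, 263.0], 0.64), ([332.0, 312.0], 0.63), ([342.0, 272.0], 0.55), ([233.0, 240.0], 0.9), ([194.0, 306.0], 0.82), ([251.0, 298.0], 0.81)]
dish [([327.0, 222.0], 0.84), ([295.0, 236.0], 0.41), ([314.0, 264.0], 0.71)]
spatula [([349.0, 184.0], 0.62), ([402.0, 254.0], 0.7)]
tincture_bottle [([206.0, 257.0], 0.96), ([215.0, 229.0], 0.57), ([294.0, 234.0], 0.46), ([215.0, 181.0], 0.89)]
```

```bash
python3 -c "
from cell import robot
print(robot.finish_job())"
```

```text
the job is handed in; nothing more can be done
None
```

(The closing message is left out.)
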